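# Make up two globe-mounting kits

## Robot

A 7-joint arm with a two-finger parallel gripper is mounted at the origin on the work surface. World frame = base frame: x ahead of the robot, y to its left, z up, the work surface at z = 0. Lengths are in m, angles in rad, forces in N, time in s.
With the tool pointing down it reaches from about 0.425 to 0.875 m from the base axis. Payload 9.9 kg.
Tool frame: the origin (TCP) lies at the very end of the fingers, on their centre line; the grasp point (between the pads) lies 19 mm behind it; z points along the fingers, y is the line along which they close (so a half turn about z gives the same grasp; the last joint's range is limited). The gripper opens to 85 mm and grips with 20 to 120 N. Pads are 22 mm wide; open, the fingers measure 114 mm over their backs; the gripper's body (76 mm by 85 mm) begins 54 mm behind the grasp point. The pads swing forward as they close: fully open they stand 13 mm farther back than shut.
Start: joints at [-1.217, 0.576, 0.025, 1.437, -0.015, 1.129, -0.057], TCP at [0.286, 0.611, 0.231] pointing down, gripper open.
Joint ranges: [-2.76, 2.76], [-0.34, 2.15], [-1.52, 1.57], [0.19, 2.46], [-1.09, 4.23], [0.17, 1.99], [-2.82, 2.82]. Speed limits (rad/s): [2.22, 2.22, 3.01, 3.01, 3.14, 3.14, 3.14].

## Interface

Orientations are given as a unit quaternion [x, y, z, w].
In Python, from bench import arm, fingers, kin, imaging, order, sensors gives the robot as it stands. Calls block until the motion is done:
- arm.goto(position, orientation): joint-space move of the TCP to a pose.
- arm.move_linear(position, attitude=None, v=0.15): straight line of the TCP; attitude=None keeps the orientation; v is the mean speed in m/s.
- arm.move_j(angles): joint-space move.
- fingers.set_gripper(opening): finger opening in m; the grip force is fixed at half the most; returns when the fingers have stopped.
- arm.dwell(seconds).
- kin.inverse_kinematics(position, orientation): joint angles nearest the present ones, or None.
- imaging.camera(name): name is "side" or "top" or "wrist"; returns the picture (400x640x3 uint8, blue, green, red); there is no depth.
- imaging.camera_model(name): a dict with "K" (3x3 intrinsics, pixels), "R" (3x3) and "t" (3): a world point X has camera coordinates R X + t. Camera axes: x right, y down, z forward; pixel columns grow to the right and rows downward; lengths in m; the calibration is good to about 2 mm. A picture is of the moment at which its call begins: read the wrist's pose just before it. camera_model takes no time and is no camera call; for the wrist camera it gives the pose at the moment of the call.
A pose or a line that the arm cannot do raises arm.IKError and nothing moves.
- order.finish_job(): hands the job in; it is judged then, once.
Readings, each from a call of its own:
- sensors.read_clock(): time.
- sensors.read_qpos(): joint angles.
- sensors.read_qd(): joint speeds.
- sensors.read_tau(): joint torques, N m.
- sensors.read_ee_pos(): TCP position.
- sensors.read_tcp_rot(): TCP orientation.
- sensors.read_force(): force on the tool from outside, world axes, zero at the start.
- sensors.read_wrist_torque(): the same for the moment, N m.
- sensors.read_gripper_width(): finger opening in m.
- sensors.read_grasp_force(): force on a finger pad.
Only numpy, scipy, OpenCV 4.12 (cv2) and the standard library are available. Lean on these libraries where they do the work, as an engineer would, in place of code of your own. Each camera call takes 0.05 s, during which the arm holds its last target. There are 200 camera calls.

## Task

Make up two globe-mounting kits from the loose parts on the bench: the two-compartment tray gets the wide brass collar and one brass finial; the three-compartment tray gets the narrow brass collar, the turned wooden foot and the other finial. Put one part in each compartment (any compartment of the right tray), standing upright on the tray's floor, and leave the hexagonal nut and the square wooden block where they are.

Things in the scene. Friction and masses are not known exactly. Their poses are not given: they have to be found in the camera images.
- tray_two: open plywood kit tray, fixed to the bench, 156 x 104 mm; two compartments in a row along x. Origin: centre of its underside, on the bench; x along the row, y across, z up. Floor top at z = 3 mm; rim and dividers 4 mm thick, tops at z = 12 mm. Compartments 72 (x) by 96 mm (y) inside, centred at x = -38 and +38 mm, y = 0
- tray_three: open plywood kit tray, fixed to the bench, 232 x 104 mm; three compartments in a row along x. Origin: centre of its underside, on the bench; x along the row, y across, z up. Floor top at z = 3 mm; rim and dividers 4 mm thick, tops at z = 12 mm. Compartments 72 (x) by 96 mm (y) inside, centred at x = -76, 0 and +76 mm, y = 0
- finial_a: turned brass finial, acorn-shaped, 46 mm tall: foot disc 26 mm across, narrow neck, straight round band 28 mm across from 15 to 34 mm above its underside (grip here), tapered tip; 90 g; one of two identical, interchangeable finials. Starts standing upright on the bench. Origin: centre of its underside; z up along its axis. Loose.
- finial_b: turned brass finial, acorn-shaped, 46 mm tall: foot disc 26 mm across, narrow neck, straight round band 28 mm across from 15 to 34 mm above its underside (grip here), tapered tip; 90 g; one of two identical, interchangeable finials. Starts standing upright on the bench. Origin: centre of its underside; z up along its axis. Loose.
- wide_collar: wide brass collar: plain tube open at both ends, 50 mm outside diameter, 34 mm bore, 36 mm tall, about 150 g. Starts standing upright on the bench. Origin: centre of its underside; z up along its axis. Loose.
- narrow_collar: narrow brass collar: plain tube open at both ends, 32 mm outside diameter, 18 mm bore, 34 mm tall, about 90 g. Starts standing upright on the bench. Origin: centre of its underside; z up along its axis. Loose.
- foot: turned wooden stand foot, mid-brown, 46 mm tall: round base 52 mm across and 10 mm high, with a plain round column 26 mm across standing on it up to the top (grip the column); about 60 g. Starts standing upright on the bench. Origin: centre of its underside; z up along its axis. Loose.
- hex_nut: large steel hexagonal nut, 36 mm across flats, 16 mm tall, with a hole; lies flat on the bench. Origin: centre of its underside. Spare, loose, stays where it is.
- square_block: pale square wooden block, 38 x 38 mm, 30 mm tall. Origin: centre of its underside. Spare, loose, stays where it is.
Things that resemble listed ones, but are neither listed nor needed, are in the scene too. What is shaped like the finial_a but blue or purple is not meant.

How it is judged:
By the outcome, as a careful person would: the job done as asked, in the order asked, and still so for the second after the job is handed in, with the robot touching nothing.
It also fails if it takes over 112 s, if anything falls off the work surface, if the arm or the gripper's body presses on something with over 40 N, if the wrist force passes 120 N, or if a joint passes its speed limit or range.

## Working session

There is one attempt and no reset: what is moved stays moved. The work goes in short steps, each a Python script; the robot and the scene stay as the last script left them, time stands still between calls to the robot, and variables do not carry over. Pictures are saved under pics/ and viewed, at most 14 in all, crops included, and the job is handed in when it is done.

```bash
mkdir -p pics; ls
python3 - <<'E'
from bench import imaging,sensors
import cv2
for n in("top","side"):
    cv2.imwrite(f"pics/{n}0.png",imaging.camera(n)); m=imaging.camera_model(n); print(n,m)
print(sensors.read_clock(),sensors.read_ee_pos(),sensors.read_tcp_rot(),sensors.read_gripper_width())
E
```

```text
pics
top {'K': array([[407.86746902,   0.        , 322.17095287],
       [  0.        , 407.86746902, 195.00817116],
       [  0.        ,   0.        ,   1.        ]]), 'R': array([[ 6.99976299e-03, -9.99975479e-01, -2.10617714e-04],
       [-9.84972847e-01, -6.85839772e-03, -1.72573035e-01],
       [ 1.72567359e-01,  1.41542307e-03, -9.84996702e-01]]), 't': array([-0.02486414,  0.55068547,  0.80413339])}
side {'K': array([[398.32395952,   0.        , 322.5078409 ],
       [  0.        , 398.32395952, 205.77783422],
       [  0.        ,   0.        ,   1.        ]]), 'R': array([[-0.83611798, -0.5485142 , -0.00623687],
       [-0.40733961,  0.62845572, -0.66265968],
       [ 0.36739784, -0.55152114, -0.74889469]]), 't': array([0.45389174, 0.2692743 , 0.60234765])}
0.1 [0.28599879 0.6109761  0.23052885] [ 2.17143057e-01  9.76139513e-01 -7.28435157e-04 -1.16719869e-04] 0.08513203695625719
```

View pics/top0.png

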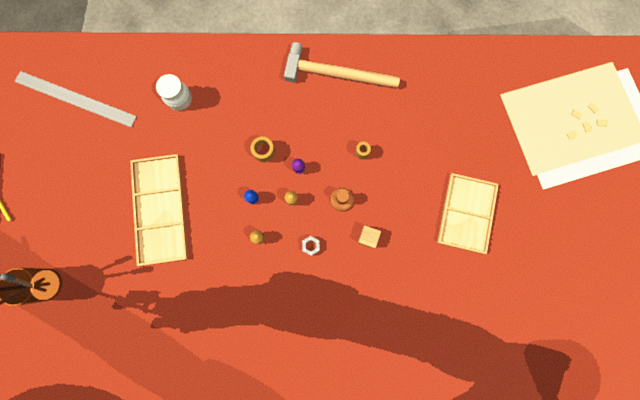

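View pics/side0.png

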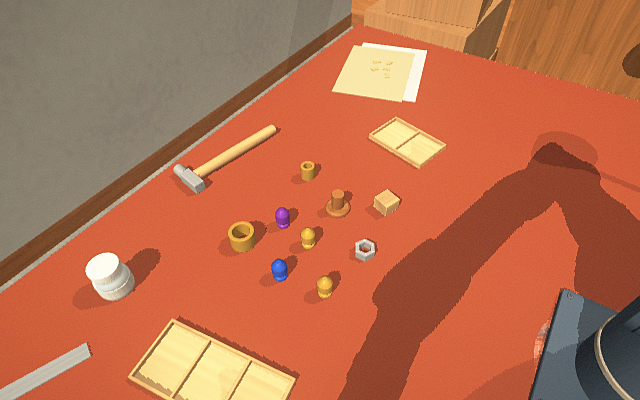

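The top view shows the wide collar (262,149), narrow collar (363,149), foot (342,198), nut (310,245) and block (370,237). Tray three is at the left (160,210) and tray two at the right (468,213). The finial candidates are (291,198), (256,237), blue (251,196) and purple (298,165). The first two are brass, so they fit the description. I'll confirm them in enlarged crops.

Run:
```python
import cv2,numpy as np
def g(im,u0,v0,w,h,s,st):
    c=cv2.resize(im[v0:v0+h,u0:u0+w],None,fx=s,fy=s,interpolation=cv2.INTER_CUBIC)
    for u in range(-(-u0//st)*st,u0+w,st):
        x=int((u+.5-u0)*s); c[:8,x]=0; cv2.putText(c,str(u),(x+2,10),0,.35,(0,0,0),1)
    for v in range(-(-v0//st)*st,v0+h,st):
        y=int((v+.5-v0)*s); c[y,:8]=0; cv2.putText(c,str(v),(10,y+4),0,.35,(0,0,0),1)
    return c
t=cv2.imread("pics/top0.png"); s=cv2.imread("pics/side0.png")
cv2.imwrite("pics/topc.png",g(t,235,130,155,130,5,10)[:600])
a=g(t,120,145,80,130,4,10); b=g(t,425,165,85,130,4,10)
cv2.imwrite("pics/trays.png",np.hstack([a,b]))
cv2.imwrite("pics/sidec.png",g(s,215,150,195,150,4,10))
```

```text
(no output)
```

View pics/topc.png

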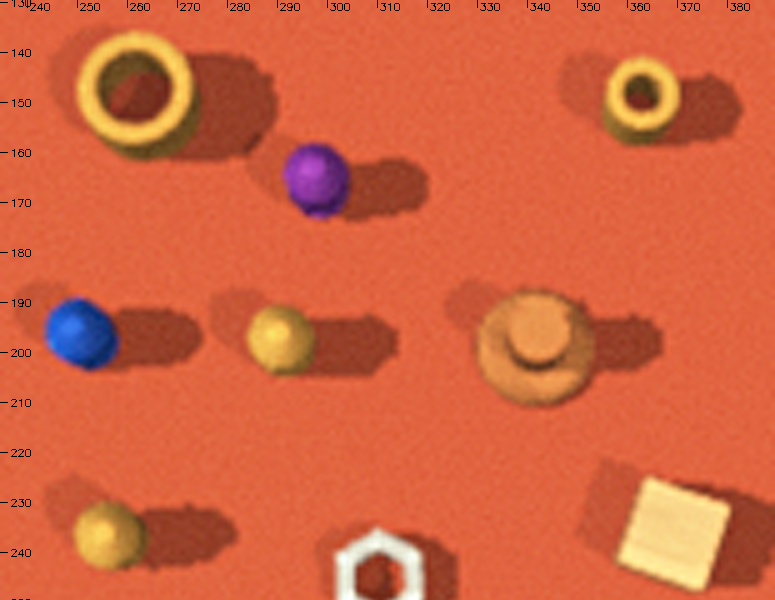

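View pics/trays.png

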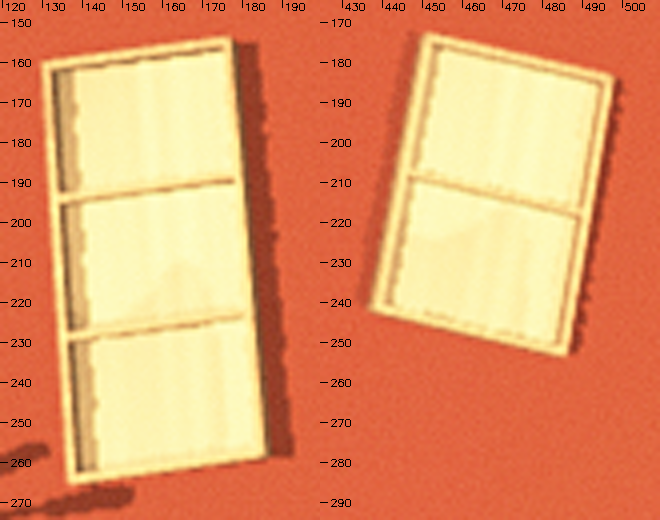

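View pics/sidec.png

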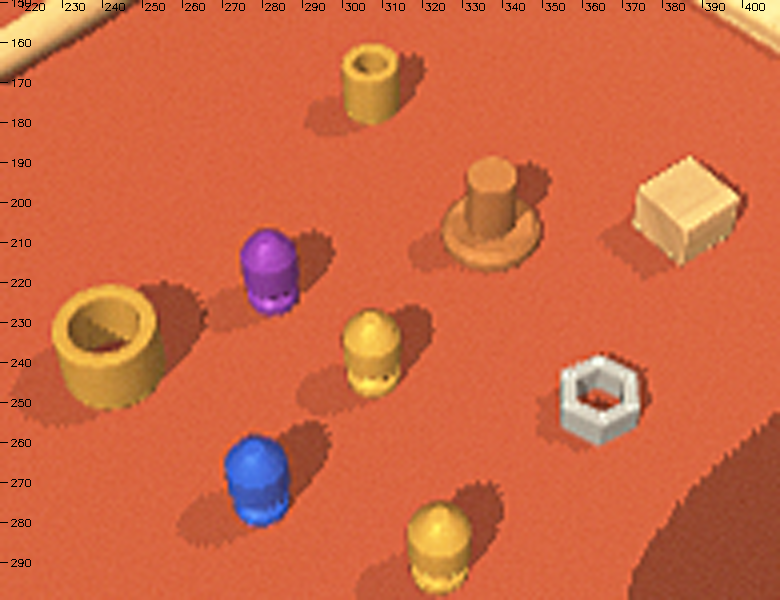

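The crops confirm two brass finials, at (290.7,197.5) and (256.6,236.7). The others of that shape are blue and purple. The wide and narrow collars differ clearly in size. Next I compute positions from both cameras and fit the trays.

```bash
cat > meas.py <<'E'
import numpy as np, json
from bench import imaging,kin
from scipy.optimize import least_squares
M={n:imaging.camera_model(n) for n in("top","side")}
def ray(n,u,v):
    m=M[n]; return -m["R"].T@m["t"], m["R"].T@np.linalg.inv(m["K"])@[u,v,1]
def plane(n,u,v,z):
    o,d=ray(n,u,v); return (o+d*(z-o[2])/d[2])[:2]
def proj(n,X):
    m=M[n]; p=m["K"]@(m["R"]@np.array(X).T+m["t"][:,None]); return (p[:2]/p[2]).T
T=lambda x,y:(235+x/5-.5,130+y/5-.5); S=lambda x,y:(215+x/4-.5,150+y/4-.5)
P=dict(wide=(T(135.5,87.5),S(105.5,325),.036),narrow=(T(642,93),S(370.5,63),.034),foot=(T(540,333),S(492,178),.046),
 fin1=(T(281,340),S(373,342),.028),fin2=(T(110.5,536),S(439,536),.028))
out={}
for k,(t,s,z) in P.items():
    a,b=plane("top",*t,z),plane("side",*s,z)
    o1,d1=ray("top",*t);o2,d2=ray("side",*s)
    x=np.linalg.lstsq(np.c_[d1,-d2],o2-o1,rcond=None)[0]; X=(o1+d1*x[0]+o2+d2*x[1])/2
    out[k]=((a+b)/2).tolist(); print(k,a.round(4),b.round(4),"tri z",X[2].round(4),"reach",np.hypot(*out[k]).round(3))
print("foot base",plane("top",*T(535.5,348),.008), "blue",plane("top",*T(82,334),.028))
A=np.array([(42,62),(230,38),(268,457),(70,484)])/4+[119.5,144.5]
B=(np.array([(425,34),(614,76),(568,354),(370,308)])-[320,0])/4+[424.5,164.5]
for k,C,L in(("three",A,.232),("two",B,.156)):
    # image order: far-left, far-right... long side = corner1->corner2
    W=np.array([plane("top",*c,.012) for c in C]); print(k,np.linalg.norm(W-np.roll(W,-1,0),axis=1).round(4))
    loc=np.array([(L/2,.052),(L/2,-.052),(-L/2,-.052),(-L/2,.052)])
    def pts(p):
        c,s=np.cos(p[2]),np.sin(p[2]); return loc@np.array([[c,s],[-s,c]])+p[:2]
    r=least_squares(lambda p:(pts(p)-W).ravel(),[*W.mean(0),0]); out[k]=r.x.tolist()
    print(k,r.x.round(4),"res mm",(np.abs(r.fun)*1000).round(1),"reach",[np.hypot(*(r.x[:2]+d*np.array([np.cos(r.x[2]),np.sin(r.x[2])]))).round(3) for d in((-.076,0,.076) if k=="three" else (-.038,.038))])
json.dump(out,open("m.json","w"))
E
python3 meas.py
```

```text
wide [0.6574 0.1108] [0.6557 0.1099] tri z 0.0362 reach 0.666
narrow [ 0.6571 -0.1085] [ 0.6554 -0.11  ] tri z 0.0351 reach 0.665
foot [ 0.5492 -0.0636] [ 0.5476 -0.0629] tri z 0.0446 reach 0.552
fin1 [0.5485 0.0462] [0.5472 0.0442] tri z 0.0299 reach 0.55
fin2 [0.4644 0.1161] [0.4635 0.1151] tri z 0.0289 reach 0.478
foot base [ 0.54905299 -0.06346336] blue [0.55046372 0.13131305]
three [0.104  0.2321 0.1048 0.2324]
three [0.5252 0.3353 0.1512] res mm [0.7 0.4 0.6 0.2 0.5 0.7 0.4 0.2] reach [np.float64(0.555), np.float64(0.623), np.float64(0.693)]
two [0.1048 0.1548 0.1068 0.1545]
two [ 0.5215 -0.3367 -0.2285] res mm [1.  0.4 0.3 0.6 0.7 1.3 0.7 1.5] reach [np.float64(0.585), np.float64(0.657)]
```

All points agree to within 2 mm between cameras, the triangulated heights match, and the tray sizes fit. I start with the wide collar, checking the grasp.

```bash
cat > rob.py <<'E'
import json,numpy as np,cv2
from scipy.spatial.transform import Rotation as Ro
from bench import arm,fingers,kin,imaging,order,sensors
m=json.load(open("m.json")); H=.15
def quat(phi):
    y=np.array([np.cos(phi),np.sin(phi),0]); z=np.array([0,0,-1.]); return Ro.from_matrix(np.c_[np.cross(y,z),y,z]).as_quat()
def best(p,phi):   # pick the half-turn with the smaller last joint
    c=[(kin.inverse_kinematics(p,quat(a)),quat(a)) for a in(phi,phi+np.pi)]
    c=[x for x in c if x[0] is not None]; return min(c,key=lambda x:abs(x[0][6]))[1]
def slot(tray,d):
    x,y,a=m[tray]; return np.array([x+d*np.cos(a),y+d*np.sin(a)]),a+np.pi/2
def pick(name,g,pre,phi):
    x,y=m[name]; q=best([x,y,H],phi); fingers.set_gripper(pre)
    arm.goto([x,y,H],q); arm.move_linear([x,y,g],v=.15); fingers.set_gripper(0)
    print(name,"width",round(sensors.read_gripper_width(),4),"F",np.round(sensors.read_grasp_force(),1))
    arm.move_linear([x,y,H],v=.2)
    print(" lifted width",round(sensors.read_gripper_width(),4),"F",np.round(sensors.read_grasp_force(),1),"t",sensors.read_clock())
def place(tray,d,g,opening):
    (x,y),phi=slot(tray,d); arm.goto([x,y,H],best([x,y,H],phi))
    arm.move_linear([x,y,.03+g],v=.2); arm.move_linear([x,y,g+.0045],v=.05)
    print(" down F",np.round(sensors.read_force(),1)); fingers.set_gripper(opening)
    arm.move_linear([x,y,H],v=.2); print(" placed t",sensors.read_clock())
E
python3 - <<'E'
from rob import *
pick("wide",.011,.075,slot("two",0)[1])
cv2.imwrite("pics/g1.png",imaging.camera("side"))
E
```

```text
wide width 0.0487 F 60.9
 lifted width 0.0485 F 62.1 t 4.8917
```

View pics/g1.png

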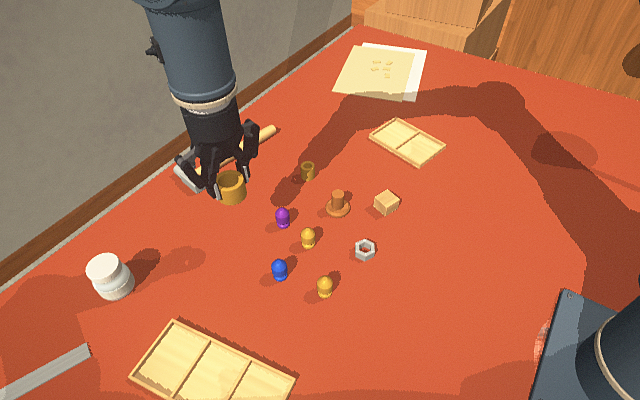

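The collar is held level between the fingers at about (231,187), and the other parts have not moved. I'll place it and do the first finial.

Run:
```python
from rob import *
place("two",.038,.011,.062)
pick("fin1",.006,.05,slot("two",0)[1])
place("two",-.038,.006,.045)
cv2.imwrite("pics/g2.png",imaging.camera("top"))
```

```text
down F [-0.1  2.7  4.6]
 placed t 9.1
fin1 width 0.0259 F 58.8
 lifted width 0.0257 F 58.9 t 13.1417
 down F [ 0.  -0.3 -0. ]
 placed t 17.1
```

View pics/g2.png

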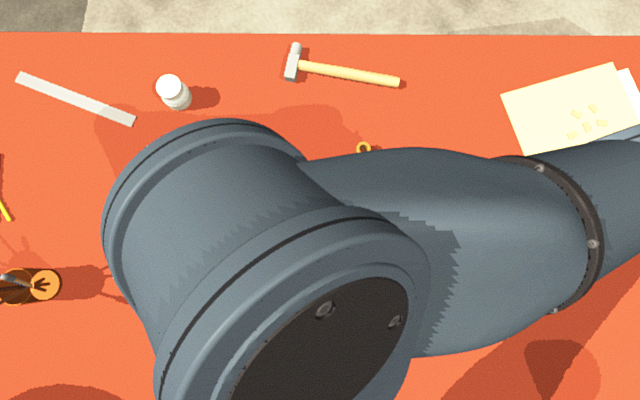

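The arm hides the tray in the top view. I'll pick the narrow collar and look from the side.

Run:
```python
from rob import *
im=imaging.camera("side"); c=cv2.resize(im[90:310,215:475],None,fx=3,fy=3,interpolation=cv2.INTER_CUBIC)[:600]
cv2.imwrite("pics/g3.png",c)
pick("narrow",.008,.055,slot("three",0)[1])
```

```text
narrow width 0.0304 F 59.2
 lifted width 0.0299 F 59.4 t 20.8333
```

View pics/g3.png

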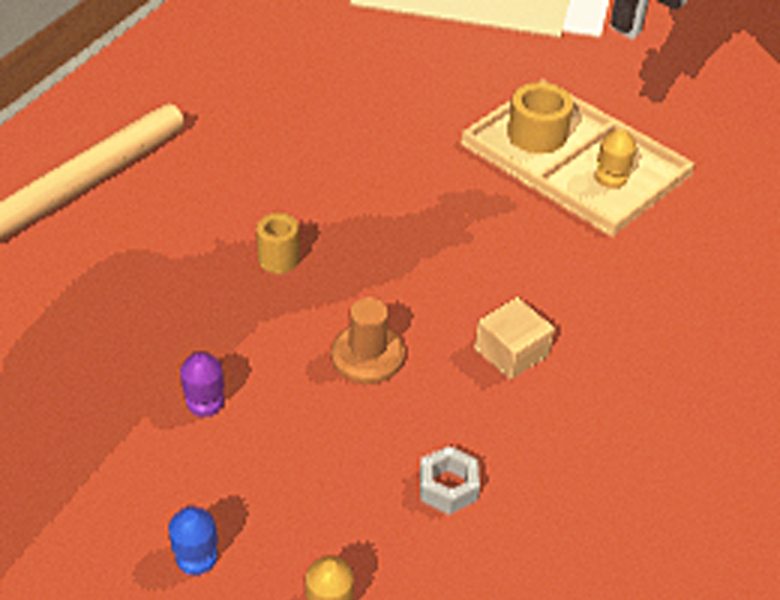

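Tray two holds the wide collar (crop 540,118) and a finial (617,157), both standing upright, one per compartment. Now the rest, with a check on each grasp.

Run:
```python
from rob import *
place("three",.076,.008,.05)
pick("foot",.015,.06,slot("three",0)[1])
w=sensors.read_gripper_width(); assert .02<w<.03,w
place("three",0,.015,.05)
pick("fin2",.006,.05,slot("three",0)[1])
w=sensors.read_gripper_width(); assert .022<w<.03,w
place("three",-.076,.006,.045)
cv2.imwrite("pics/g4.png",imaging.camera("side"))
x,y,z=sensors.read_ee_pos(); arm.goto([.45,.0,.35],best([.45,0,.35],np.pi/2))
cv2.imwrite("pics/g5.png",imaging.camera("side"));cv2.imwrite("pics/g6.png",imaging.camera("top"))
print(sensors.read_clock())
```

```text
down F [-3.  -0.9  2.8]
 placed t 25.05
foot width 0.0244 F 58.7
 lifted width 0.0245 F 58.8 t 29.125
 down F [-0.5  0.2  0.1]
 placed t 33.1083
fin2 width 0.0263 F 58.7
 lifted width 0.0258 F 59.0 t 37.0833
 down F [-0.6  0.5 -2.1]
 placed t 41.4167
43.525
```

View pics/g6.png

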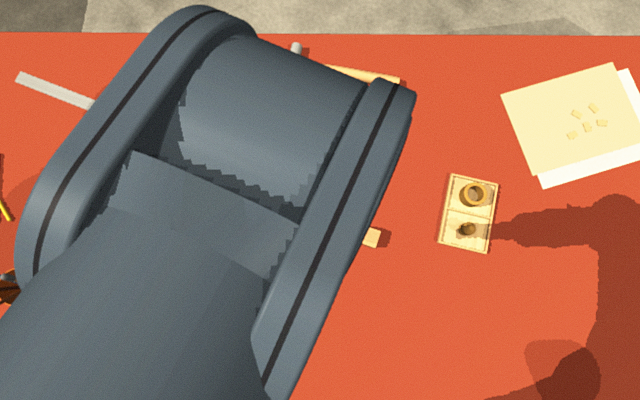

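View pics/g5.png

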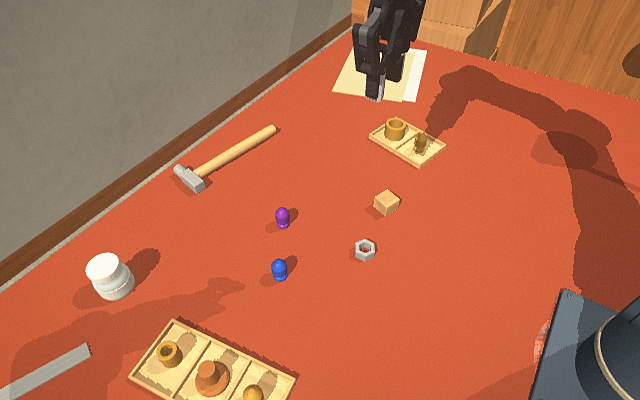

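All five parts are in the trays, with the nut (365,250) and block (386,203) unmoved. I'll back off to the start posture and check tray three from above.

Run:
```python
from rob import *
arm.move_j([-1.217,0.576,0.025,1.437,-0.015,1.129,-0.057]); arm.dwell(.3)
im=imaging.camera("top"); s=imaging.camera("side")
f=lambda c,k:cv2.resize(c,None,fx=k,fy=k,interpolation=cv2.INTER_CUBIC)
a=f(im[145:275,115:205],4); b=f(s[310:400,120:300],2.5)
o=np.zeros((520,a.shape[1]+b.shape[1],3),np.uint8); o[:a.shape[0],:a.shape[1]]=a; o[:b.shape[0],a.shape[1]:]=b
c=f(im[165:255,300:500],2.2); o[260:260+c.shape[0],a.shape[1]:a.shape[1]+c.shape[1]]=c[:,:b.shape[1]]
cv2.imwrite("pics/g7.png",o); print(o.shape,sensors.read_clock(),sensors.read_force())
```

```text
(520, 810, 3) 46.225 [ 0.41015703 -0.02196791 -0.26098833]
```

View pics/g7.png

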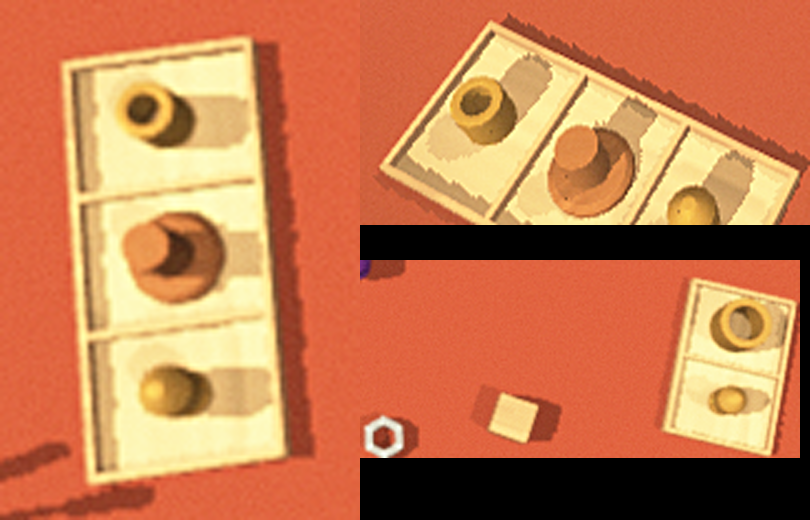

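The narrow collar (crop 155,112), foot (172,255) and finial (175,390) each stand upright in their own compartment, leaning only by perspective. Tray two, the nut and the block are as they should be.

```bash
python3 -c "
from bench import order
print(order.finish_job())"
```

```text
the job is handed in; nothing more can be done
None
```

The job is handed in at about 46 s: both kits are made up, each part stands upright in its own compartment of the right tray, and the nut and block were not moved.

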